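# Stand the toppled measuring cylinder back on its foot

### The job

The measuring cylinder with the orange foot has been knocked over: raise it by its mouth end, tipping it up over its foot, and leave it standing upright and steady on its foot on the spot where it lay. Let the foot stay on the bench while you raise it; do not carry the cylinder through the air. Leave the green-footed cylinder lying as it is (it waits for the wash) and do not disturb the bottle or the beaker.

Things in the scene. Friction and masses are not known exactly. Their poses are not given: they have to be found in the camera images.
- orange_cylinder: Milky tube 32 mm wide (lip 34), 250 tall; orange hex foot 72 across flats, 10 thick; 150 g, centre of mass 70 from foot. Origin: foot underside centre, z to the mouth. Lies on a foot flat (x down) and the lip, mouth 4.5 deg low, axis 20 above bench near mouth. Pinched (5 N) 35 from mouth it turns in the fingers as the foot pivots, gripper pointing down; rights itself within 20 deg of upright.
- green_cylinder: The same measuring cylinder (32 x 250 mm milky tube, blue graduation rings) but with a green hexagonal foot, 72 mm across flats, lying too. Same origin and axes. Bystander, to be left lying.
- amber_bottle: brown bottle with a paper label and a black cap, standing, 72 mm in diameter, 160 mm tall, 0.6 kg; origin at the centre of its underside, z up. Bystander.
- beaker: open white porcelain beaker, standing, 84 mm in diameter at the rim, 95 mm tall; origin at the centre of its underside, z up. Bystander.
Not all that is in view belongs to the job. What is shaped like the orange_cylinder but red is not meant.

How it is judged:
By the outcome, as a careful person would: the job done as asked, in the order asked, and still so for the second after the job is handed in, with the robot touching nothing.
It also fails if it takes over 42 s, if anything falls off the work surface, if the arm or the gripper's body presses on something with over 40 N, if the wrist force passes 120 N, or if a joint passes its speed limit or range.

### The arm

A 6-joint arm with a two-finger parallel gripper is mounted at the origin on the work surface. World frame = base frame: x ahead of the robot, y to its left, z up, the work surface at z = 0. Lengths are in mm, angles in rad, forces in N, time in s.
With the tool pointing down it reaches from about 350 to 975 mm from the base axis. Payload 7.1 kg.
Tool frame: the origin (TCP) lies midway between the tips of the shut fingers; the grasp point (between the pads) lies 19 mm behind it (ctrl.grasp_offset is the distance from the TCP to the grasp point, in mm); z points along the fingers, y is the line along which they close (so a half turn about z gives the same grasp; the last joint's range is limited). The gripper opens to 88 mm and grips with 3 to 60 N. Pads are 20 mm wide; open, the fingers measure 115 mm over their backs; the gripper's body (75 mm by 178 mm) begins 61 mm behind the grasp point.
Start: joints at [-1.279, 0.423, 1.63, -0, 1.089, -0.019], TCP at [191.155, -595.033, 222.675] pointing down, gripper open.
Joint ranges: [-3, 3], [-0.9, 2.11], [0.09, 2.58], [-1.31, 4.45], [0.11, 2.69], [-2.54, 2.54]. Speed limits (rad/s): [2.39, 2.39, 3.01, 3.14, 3.14, 3.14].

### API

Orientations are given as a rotation vector (axis times angle).
In Python, from workcell import ctrl gives the robot as it stands. The module is installed in compiled form; this text tells all that it offers.
- The arm moves only by the tool servo_tool, never from a script. Its argument "rows" is a list of rows, each a list of 7 numbers: the turn, a rotation vector about the tool's x, y, z as a fraction of full scale, then the shift along the tool's x, y, z as a fraction of full scale, then the finger opening in mm, from 0 to 87.8. A call has 1 to 10 rows; each row is the pose to reach, as a shift and turn from the pose commanded when the call began, along the tool's axes at that moment; what a row does not reach only later rows make up. Full scale, the value 1, is 20 cm for a shift and 1.5 rad for a turn. A row lasts 1/8 s, in which the tool goes at most 62.5 mm and 10.7 degrees, less where a joint would pass 70% of its speed; a pose out of reach is approached as far as the arm can. A call with a number of a shift or a turn outside -1 to 1 is refused whole. A call with a gripper value outside its range is refused whole. The fingers move at their own pace and stop on an object; the grip force is fixed at half the most. Time passes only in rows, so rows that repeat a pose let the fingers close. It gives the time, the measured TCP pose, the force, the opening and the grip force at its end, in the units of the state.
- ctrl.get_obs(): the state, without advancing time (a new reading comes with each control period).
- ctrl.get_image(name): name is "scene" or "top" or "wrist"; returns (picture, depth): 480x640x3 uint8, red, green, blue; 480x640 float32, mm along the optical axis (not along the pixel's ray), 0 where there is no reading.
- ctrl.camera_info(name): a dict with "intrinsics" (3x3 intrinsics, pixels), "k1" (the pictures are not rectified: a ray, as slopes to the right and down, at radius r is drawn at 1 + k1 r^2 times it, then the intrinsics apply), "R" (3x3) and "t" (3): a world point X has camera coordinates R X + t. Camera axes: x right, y down, z forward; pixel columns grow to the right and rows downward; lengths in mm; the calibration is good to about 2 mm. A picture is of the moment at which its call begins: read the wrist's pose just before it. camera_info takes no time and is no camera call; for the wrist camera it gives the pose at the moment of the call.
- ctrl.close_job(): hands the job in; it is judged then, once.
The state is a dict: "t": time; "qpos": joint angles; "qvel": joint speeds; "joint_torque": joint torques, N m; "ee_pos": TCP position; "orientation": TCP orientation; "ft_force": force on the tool from outside, world axes, zero at the start; "moment": the same for the moment, N m; "width": finger opening in mm; "grasp_force": force on a finger pad.
Only numpy, scipy, OpenCV 4.12 (cv2) and the standard library are available. Lean on these libraries where they do the work, as an engineer would, in place of code of your own. Each camera call takes 0.05 s, during which the arm holds its last target. There are 200 camera calls.

## Working session

There is one attempt and no reset: what is moved stays moved. The work goes in short steps, Python scripts to look and compute and a tool call to move; the robot and the scene stay as the last step left them, time stands still between calls to the robot, and variables do not carry over. Pictures are saved under pics/ and viewed, at most 10 in all, crops included, and the job is handed in when it is done.

Besides the shell and the picture viewer there is one more tool, called after ">>>" as name(argument=value, ...) on one line, values as JSON. servo_tool: Moves the arm, as the interface text tells. Its arguments: {"type":"object","properties":{"rows":{"type":"array","items":{"type":"array","items":{"type":"number"}}}},"required":["rows"]}

```bash
mkdir -p pics; cat > h.py <<'E'
import numpy as np, cv2
from workcell import ctrl
from scipy.spatial.transform import Rotation as Ro
def world(ci,depth,us,vs):
    K=np.array(ci["intrinsics"]);k=ci["k1"]
    p=cv2.undistortPoints(np.stack([us,vs],1).astype(np.float64).reshape(-1,1,2),K,np.array([k,0,0,0,0.])).reshape(-1,2)
    z=depth[vs,us]; P=np.c_[p*z[:,None],z]
    return (P-np.array(ci["t"]))@np.array(ci["R"])
E
python3 - <<'E'
from h import *
o=ctrl.get_obs();print(o["t"],o["ee_pos"],o["orientation"],o["width"])
for n in("top","scene"):
    ci=ctrl.camera_info(n);im,d=ctrl.get_image(n)
    cv2.imwrite(f"pics/{n}.png",im[:,:,::-1]);np.savez(n,im=im,d=d)
    print(n,np.array(ci["R"]).round(2).tolist(),np.array(ci["t"]).round())
E
```

```text
0.0 [ 191.00616643 -594.52659249  221.92808958] [-3.10229345e+00 -4.85976941e-01  2.92276042e-04] 87.7890269750383
top [[-0.01, -1.0, 0.01], [-0.99, 0.0, -0.12], [0.12, -0.02, -0.99]] [ -43.  484. 1037.]
scene [[-0.16, 0.99, -0.0], [0.7, 0.11, -0.71], [-0.7, -0.11, -0.71]] [ 122. -279. 1890.]
```

View pics/top.png

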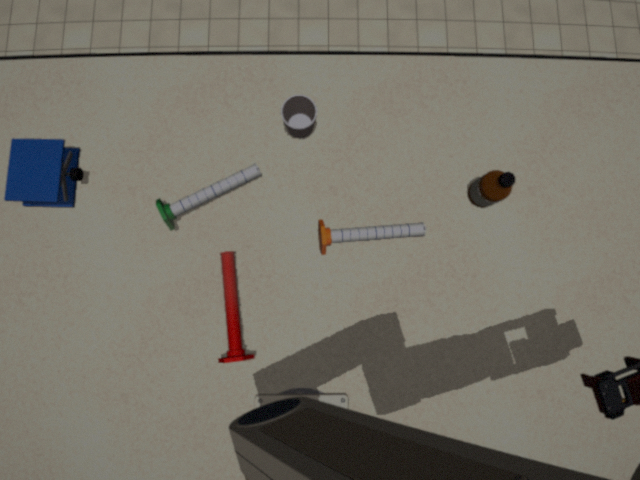

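View pics/scene.png

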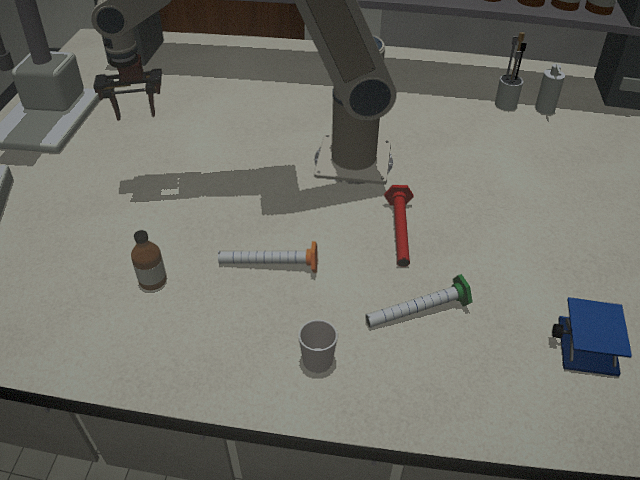

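Candidates in the top view are orange foot (324,237) with mouth (424,230), green foot (166,213) and the all-red one (235,355). The first is the target: it has an orange foot and a milky ringed tube. I'll measure it and confirm in a crop.

```bash
python3 - <<'E'
from h import *
z=np.load("top.npz");im,d=z["im"],z["d"];ci=ctrl.camera_info("top")
cv2.imwrite("pics/crop.png",cv2.resize(im[200:275,290:450,::-1],None,fx=5,fy=5,interpolation=cv2.INTER_CUBIC)[:600])
vs,us=np.mgrid[200:275,300:445];vs=vs.ravel();us=us.ravel()
P=world(ci,d,us,vs);hsv=cv2.cvtColor(im,cv2.COLOR_RGB2HSV)[vs,us]
print("bench z",np.median(P[:,2]))
og=(hsv[:,0]>5)&(hsv[:,0]<18)&(hsv[:,1]>150)
F=P[og];print("foot",og.sum(),F.mean(0),np.percentile(F,[2,98],axis=0))
T=P[(P[:,2]>22)&(P[:,2]<80)&~og&(us>330)]
print("tube",len(T),np.percentile(T,[1,50,99],axis=0))
v=cv2.fitLine(T[:,:2].astype(np.float32),cv2.DIST_HUBER,0,.01,.01).ravel();print(v)
s=(T[:,:2]-v[2:])@v[:2];print("ends",v[2:]+v[:2]*s.min(),v[2:]+v[:2]*s.max(),s.max()-s.min())
z=np.load("scene.npz");im,d=z["im"],z["d"];ci=ctrl.camera_info("scene")
vs,us=np.mgrid[235:280,210:325];vs=vs.ravel();us=us.ravel();P=world(ci,d,us,vs);hsv=cv2.cvtColor(im,cv2.COLOR_RGB2HSV)[vs,us]
og=(hsv[:,0]>5)&(hsv[:,0]<18)&(hsv[:,1]>150);F=P[og];print("scene foot",F.mean(0),np.percentile(F,[2,98],axis=0))
T=P[(P[:,2]>22)&(P[:,2]<80)&~og];print(np.percentile(T,[1,50,99],axis=0))
E
```

```text
bench z 0.13587365803303036
foot 226 [472.36225891 -54.87406916  61.17034973] [[437.9808745  -68.38600408  42.9647628 ]
 [508.49615064 -45.3019886   74.59051154]]
tube 1262 [[ 462.60399124 -292.33531152   23.73735214]
 [ 483.24354898 -179.1514174    38.38368304]
 [ 506.38407291  -71.43193968   50.85621986]]
[ 8.5903689e-02 -9.9630344e-01  4.8309641e+02 -1.8024911e+02]
ends [473.59080068 -70.00395108] [ 493.00258843 -295.14015953] 225.97152594332945
scene foot [497.7035627  -49.6821293   75.67362535] [[458.75696482 -63.22586462  42.24750653]
 [514.17126038 -40.99228967  76.44171837]]
[[ 453.68913103 -287.28537774   22.89787844]
 [ 492.04478509 -150.17450527   38.39002431]
 [ 510.88880837  -38.19093698   71.94356323]]
```

View pics/crop.png

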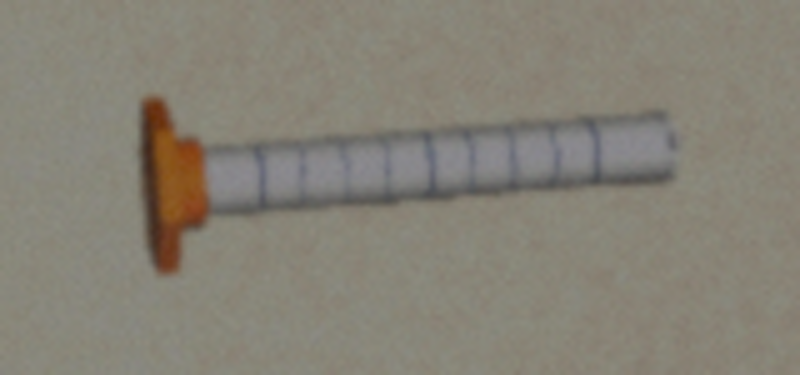

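The crop confirms it: orange hex foot, milky tube with blue rings, mouth to the right. Next I'll work out the move to a hover above the grasp point.

```bash
cat >> h.py <<'E'
m=np.array([.086,-.9963,0])
def plan(goal,turn=True):
    o=ctrl.get_obs();R=Ro.from_rotvec(o["orientation"]);p=np.array(o["ee_pos"])
    y=np.array([m[1],-m[0],0]); 
    if y@R.as_matrix()[:,1]<0:y=-y
    z=np.array([0,0,-1.]);G=Ro.from_matrix(np.c_[np.cross(y,z),y,z])
    print("turn",(((R.inv()*G).as_rotvec())/1.5).round(4),"shift",(R.inv().apply(np.array(goal)-p)/200).round(4),"ee",p.round(1),"q",np.round(o["qpos"],2),"t",o["t"])
    print("tool x",R.as_matrix()[:,0].round(3))
E
python3 - <<'E'
from h import *
plan([491,-258,160])
z=np.load("top.npz");P=world(ctrl.camera_info("top"),z["d"],np.array([485,300]),np.array([190,102]));print(P)
E
```

```text
turn [-7.000e-04 -6.000e-04 -8.974e-01] shift [ 1.9427 -1.1432  0.3116] ee [ 191.  -594.6  222. ] q [-1.28  0.42  1.63  0.    1.09 -0.02] t 0.1
tool x [0.952 0.306 0.   ]
[[ 5.70433147e+02 -4.16187682e+02  1.03008726e+02]
 [ 7.91125485e+02  4.26675509e-01  6.44740565e+01]]
```

>>> servo_tool(rows=[[0,0,-0.12,0.25,-0.15,0,87],[0,0,-0.24,0.5,-0.3,0,87],[0,0,-0.36,0.75,-0.44,0,87],[0,0,-0.48,0.95,-0.57,0,87],[0,0,-0.48,0.95,-0.57,0,87]])

```text
t: 0.72
ee_pos: [338.5, -426.0, 222.4]
orientation: [-2.729, -1.554, -0.0]
ft_force: [-0.1, -0.9, 0.2]
width: 87.1
grasp_force: 0.0
```

```bash
python3 -c "
from h import *
plan([491,-258,180])"
```

```text
turn [-0.0005 -0.0006 -0.4143] shift [1.1112 0.2273 0.2127] ee [ 338.5 -426.   222.4] q [-0.92  0.31  1.81  0.    1.03 -0.39] t 0.725
tool x [0.51  0.86  0.001]
```

>>> servo_tool(rows=[[0,0,-0.1,0.28,0.06,0,87],[0,0,-0.2,0.56,0.12,0.05,87],[0,0,-0.31,0.84,0.18,0.1,87],[0,0,-0.414,1,0.22,0.2,87],[0,0,-0.414,1,0.22,0.2,87],[0,0,-0.414,1,0.22,0.2,87]])

```text
t: 1.48
ee_pos: [477.2, -280.6, 182.8]
orientation: [-2.134, -2.306, 0.001]
ft_force: [-1.1, -0.4, 0.2]
width: 86.8
grasp_force: 0.0
```

```bash
python3 - <<'E'
from h import *
plan([491,-258,60])
ci=ctrl.camera_info("wrist");im,d=ctrl.get_image("wrist");cv2.imwrite("pics/w1.png",im[:,:,::-1])
vs,us=np.mgrid[0:480:2,0:640:2];vs=vs.ravel();us=us.ravel();k=d[vs,us]>0;vs=vs[k];us=us[k]
P=world(ci,d,us,vs);k=(abs(P[:,0]-487)<40)&(P[:,1]<-90)&(P[:,1]>-320)&(P[:,2]>8)&(P[:,2]<60);T=P[k]
print(len(T),np.median(P[:,2]))
for a in range(-310,-90,20):
    q=T[(T[:,1]>=a)&(T[:,1]<a+20)]
    if len(q)>5:print(a,len(q),np.percentile(q[:,0],[2,98]).round(1),np.percentile(q[:,2],98).round(1), q[q[:,2]>np.percentile(q[:,2],85),0].mean().round(1),q[:,1].min().round(1))
E
```

```text
turn [-0.0003  0.0001 -0.0057] shift [0.1074 0.0778 0.6138] ee [ 477.2 -280.6  182.8] q [-0.55  0.37  1.82 -0.    0.95 -0.63] t 1.475
tool x [-0.077  0.997 -0.   ]
2507 0.1351851507319587
-310 49 [476.  505.4] 39.3 491.7 -294.5
-290 228 [476.4 506.4] 34.5 491.4 -289.9
-270 242 [474.9 504.4] 36.5 489.5 -269.7
-250 267 [473.  503.4] 37.8 488.1 -250.0
-230 280 [470.3 501. ] 39.3 486.4 -229.9
-210 301 [468.8 499.5] 40.9 484.5 -210.0
-190 319 [467.8 498.3] 42.4 483.1 -190.0
-170 320 [467.1 496.1] 44.4 480.8 -169.9
-150 354 [464.9 495.4] 46.2 479.1 -150.0
-130 147 [463.  493.8] 46.8 479.7 -130.0
```

View pics/w1.png

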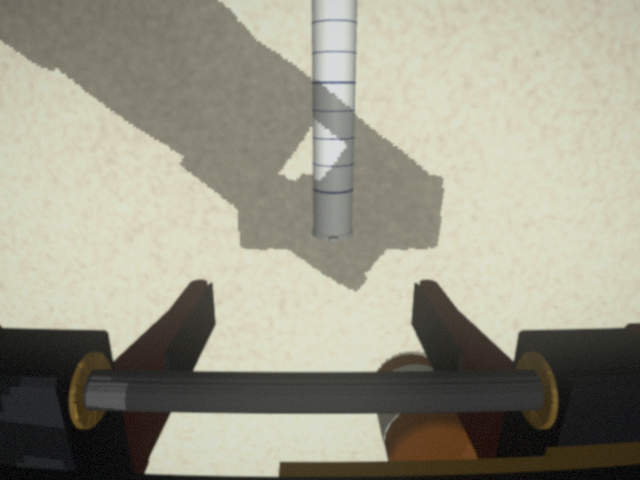

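The wrist view shows the tube under the gripper, with the mouth at (333,238). The grasp point is (489.6, -259.5). Descending now.

>>> servo_tool(rows=[[0,0,-0.006,0.1,0.07,0.2,70],[0,0,-0.006,0.1,0.07,0.45,60],[0,0,-0.006,0.1,0.07,0.7,50],[0,0,-0.006,0.1,0.07,0.84,45],[0,0,-0.006,0.1,0.07,0.885,40],[0,0,-0.006,0.1,0.07,0.885,36],[0,0,-0.006,0.1,0.07,0.885,33],[0,0,-0.006,0.1,0.07,0.885,33]])

```text
t: 2.52
ee_pos: [490.8, -258.9, 7.0]
orientation: [2.118, 2.317, 0.001]
ft_force: [0.2, -0.3, -0.6]
width: 32.9
grasp_force: 0.0
```

>>> servo_tool(rows=[[0,0,0,0,0,0,31.5],[0,0,0,0,0,0,31.5],[0,0,0,0,0,0,31.5]])

```text
t: 2.9
ee_pos: [490.8, -258.8, 6.5]
orientation: [2.118, 2.318, 0.001]
ft_force: [-0.7, -0.4, 7.4]
width: 31.9
grasp_force: 9.8
```

>>> servo_tool(rows=[[0,0,0,0,0,0,31.7],[0,0,0,0.005,0,-0.04,31.7],[0,0,0,0.01,0,-0.085,31.7],[0,0,0,0.02,0,-0.13,31.7],[0,0,0,0.031,0,-0.178,31.7],[0,0,0,0.044,0,-0.225,31.7],[0,0,0,0.059,0,-0.269,31.7],[0,0,0,0.059,0,-0.269,31.7]])

```text
t: 3.9
ee_pos: [489.4, -246.6, 60.3]
orientation: [2.118, 2.319, 0.0]
ft_force: [-0.5, -0.2, 0.9]
width: 32.1
grasp_force: 5.3
```

```bash
python3 - <<'E'
from h import *
im,d=ctrl.get_image("scene");cv2.imwrite("pics/s2.png",cv2.resize(im[120:320,170:430,::-1],None,fx=3,fy=3))
E
```

```text
(no output)
```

View pics/s2.png

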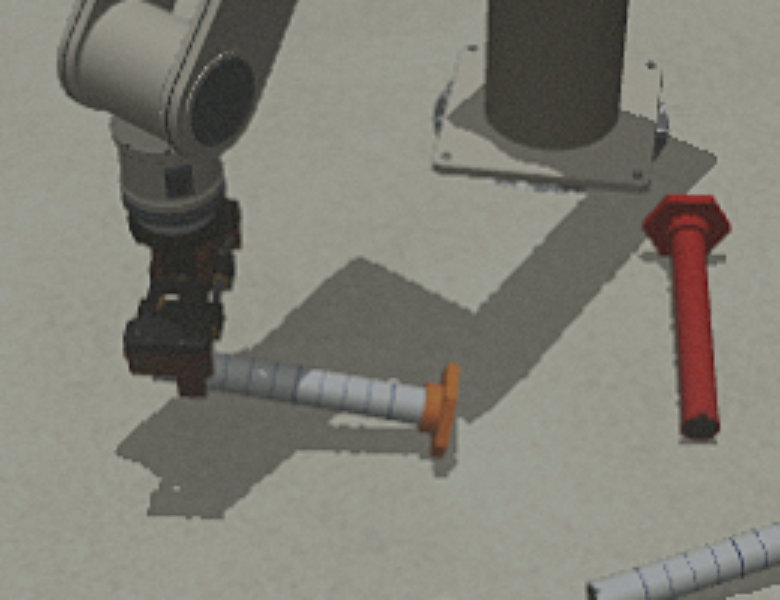

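The mouth has risen to about 10° with the foot at (437,455) still down, and grip is 5 N. Continuing the arc.

>>> servo_tool(rows=[[0,0,0,0.036,0,-0.088,31.7],[0,0,0,0.079,0,-0.173,31.7],[0,0,0,0.13,0,-0.253,31.7],[0,0,0,0.187,0,-0.33,31.7],[0,0,0,0.25,0,-0.4,31.7],[0,0,0,0.32,0,-0.465,31.7],[0,0,0,0.395,0,-0.523,31.7],[0,0,0,0.475,0,-0.575,31.7],[0,0,0,0.475,0,-0.575,31.7]])

```text
t: 5.08
ee_pos: [480.7, -150.9, 175.2]
orientation: [2.117, 2.32, 0.001]
ft_force: [0.2, -1.4, 1.9]
width: 31.6
grasp_force: 6.1
```

```bash
python3 - <<'E'
from h import *
ci=ctrl.camera_info("scene");im,d=ctrl.get_image("scene");cv2.imwrite("pics/s3.png",cv2.resize(im[120:320,170:430,::-1],None,fx=3,fy=3))
vs,us=np.mgrid[200:300,280:340];vs=vs.ravel();us=us.ravel();P=world(ci,d,us,vs);hsv=cv2.cvtColor(im,cv2.COLOR_RGB2HSV)[vs,us]
og=(hsv[:,0]>5)&(hsv[:,0]<18)&(hsv[:,1]>150);F=P[og];print("foot",F.mean(0),np.percentile(F,[2,98],axis=0))
E
```

```text
foot [487.19236966  -5.25121314  49.50581535] [[442.00285929 -39.71035423  10.40067579]
 [507.71847521  15.50282353  56.78099112]]
```

View pics/s3.png

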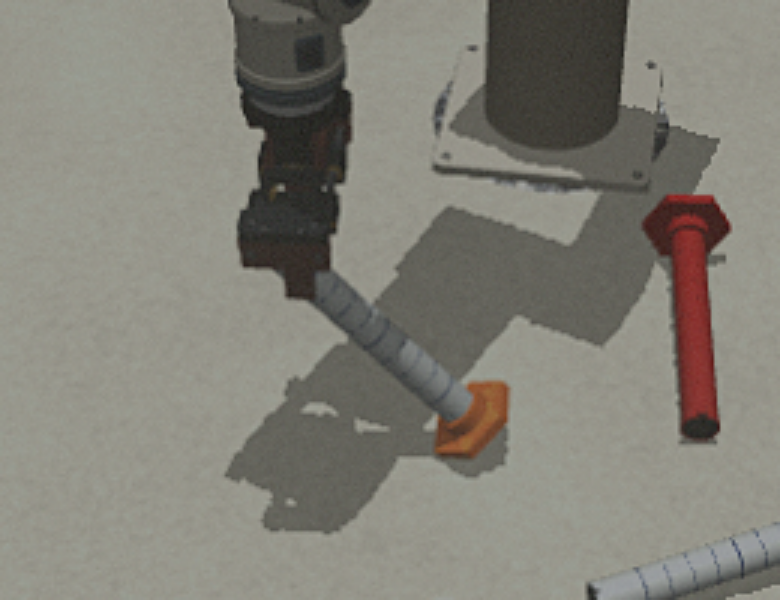

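Upright angle is about 45–50°, and the pivot edge is still at pixel (437,455). Continuing to nearly upright.

>>> servo_tool(rows=[[0,0,0,0.084,0,-0.045,31.7],[0,0,0,0.17,0,-0.082,31.7],[0,0,0,0.262,0,-0.111,31.7],[0,0,0,0.355,0,-0.132,31.7],[0,0,0,0.45,0,-0.145,31.7],[0,0,0,0.543,0,-0.15,31.7],[0,0,0,0.638,0,-0.147,31.7],[0,0,0,0.695,0,-0.142,31.7],[0,0,0,0.695,0,-0.142,31.7]])

```text
t: 6.25
ee_pos: [468.2, -11.8, 203.6]
orientation: [2.117, 2.32, 0.002]
ft_force: [0.0, 1.1, 5.5]
width: 31.4
grasp_force: 4.3
```

```bash
python3 - <<'E'
from h import *
ci=ctrl.camera_info("scene");im,d=ctrl.get_image("scene");cv2.imwrite("pics/s4.png",cv2.resize(im[120:320,170:430,::-1],None,fx=3,fy=3))
vs,us=np.mgrid[200:300,280:345];vs=vs.ravel();us=us.ravel();P=world(ci,d,us,vs);hsv=cv2.cvtColor(im,cv2.COLOR_RGB2HSV)[vs,us]
og=(hsv[:,0]>5)&(hsv[:,0]<18)&(hsv[:,1]>150);F=P[og];print("foot",F.mean(0),np.percentile(F,[2,98],axis=0))
E
```

```text
foot [493.31082156   5.75967745  36.88770656] [[441.38827147 -36.28722915   7.88190999]
 [506.32213328  32.56640817  32.93573276]]
```

View pics/s4.png

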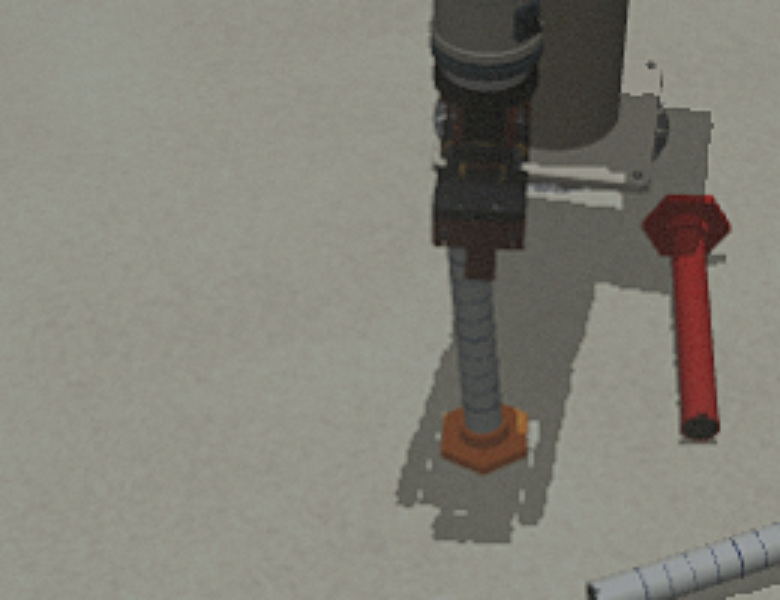

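Nearly upright, with the foot around pixel (483,440) and a slight lean toward the mouth's old side. I'll move a few mm further, then open gently.

>>> servo_tool(rows=[[0,0,0,0.02,0,-0.005,31.7],[0,0,0,0.04,0,-0.005,31.7],[0,0,0,0.04,0,-0.005,31.9],[0,0,0,0.04,0,-0.005,32.3],[0,0,0,0.04,0,-0.005,33],[0,0,0,0.04,0,-0.005,34],[0,0,0,0.04,0,-0.005,36],[0,0,0,0.04,0,-0.005,40],[0,0,0,0.04,0,-0.005,48],[0,0,0,0.04,0,-0.005,60]])

```text
t: 7.55
ee_pos: [467.3, -5.6, 203.9]
orientation: [-2.119, -2.319, -0.0]
ft_force: [-1.0, -0.5, 0.5]
width: 54.9
grasp_force: 0.0
```

```bash
python3 - <<'E'
from h import *
ci=ctrl.camera_info("scene");im,d=ctrl.get_image("scene");cv2.imwrite("pics/s5.png",cv2.resize(im[120:320,170:430,::-1],None,fx=3,fy=3))
E
```

```text
(no output)
```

View pics/s5.png

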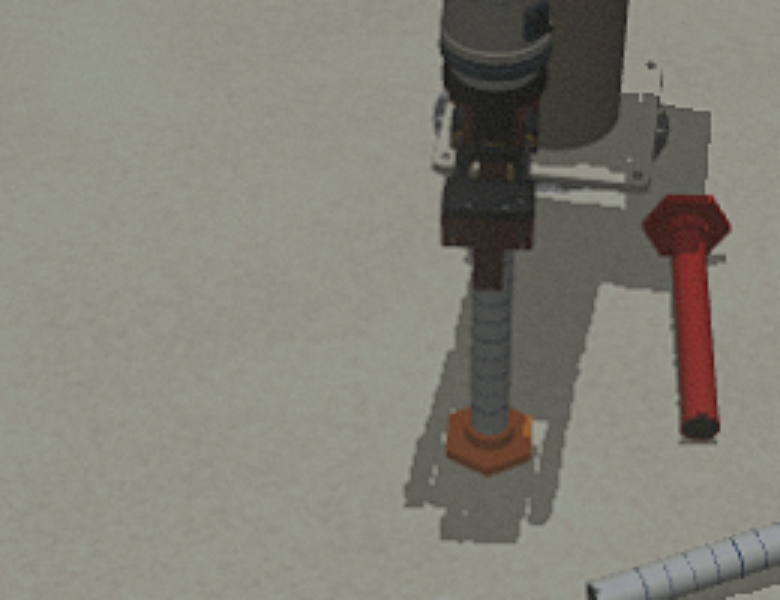

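It now stands upright, free of the fingers. Opening fully and retreating straight up.

>>> servo_tool(rows=[[0,0,0,0,0,0,85],[0,0,0,0,0,0,85],[0,0,0,0,0,-0.12,85],[0,0,0,0,0,-0.3,85],[0,0,0,0,0,-0.5,85],[0,0,0,0,0,-0.65,85],[0,0,0,0,0,-0.65,85],[0,0,0,0,0,-0.65,85]])

```text
t: 8.6
ee_pos: [466.7, -5.6, 333.0]
orientation: [-2.119, -2.318, 0.001]
ft_force: [-0.1, -0.5, -0.3]
width: 84.9
grasp_force: 0.0
```

```bash
python3 - <<'E'
from h import *
im,d=ctrl.get_image("scene");cv2.imwrite("pics/s6.png",im[:,:,::-1])
E
```

```text
(no output)
```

View pics/s6.png

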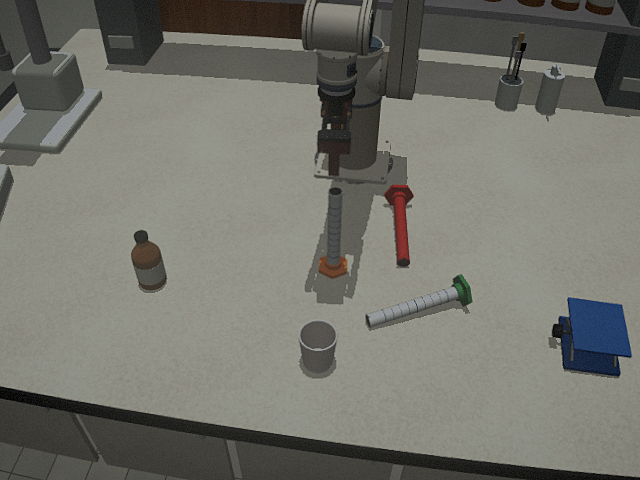

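The cylinder stands on its orange foot at (334,265), the gripper is clear above it, and the bystanders look unmoved.

```bash
python3 -c "
from workcell import ctrl
print(ctrl.close_job())"
```

```text
the job is handed in; nothing more can be done
None
```

The orange-footed cylinder was tipped up over its foot, stands upright where it lay (the foot slid a few mm at the end), nothing else looks moved, and the job was handed in at about 9 s.

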